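# Find the tired note pad in the till tray and push its tag down

### The arm

A 6-joint arm with a two-finger parallel gripper is mounted at the origin on the work surface. World frame = base frame: x ahead of the robot, y to its left, z up, the work surface at z = 0. Lengths are in m, angles in degrees, forces in N, time in s.
With the tool pointing down it reaches from about 0.425 to 0.95 m from the base axis. Payload 3.5 kg.
Tool frame: the origin (TCP) lies at the very end of the fingers, on their centre line; the grasp point (between the pads) lies 19 mm behind it; z points along the fingers, x is the direction in which the jaws open and shut, and the axes are right-handed (so a half turn about z gives the same grasp; the last joint's range is limited). The gripper opens to 85 mm and grips with 20 to 120 N. Pads are 22 mm wide; open, the fingers measure 114 mm over their backs; the gripper's body (76 mm by 85 mm) begins 54 mm behind the grasp point. The pads swing forward as they close: fully open they stand 13 mm farther back than shut.
Start: joints at [-8.594, 16.404, 90.338, -0, 73.258, -8.594], TCP at [0.675, 0, 0.209] pointing down, gripper open.
Joint ranges: [-158.93, 158.93], [-51.34, 127.21], [12.03, 142.37], [-87.48, 267.48], [13.55, 161.25], [-162.69, 162.69]. Speed limits (degrees/s): [159.86, 159.86, 180, 180, 180, 180].

### API

Orientations are given as a 3x3 rotation matrix whose columns are the frame's x, y, z axes.
In Python, from workcell import * gives the robot as it stands.
- The arm moves only by the tool arm_command, never from a script. Its argument "rows" is a list of rows, each an object of numbers: "tx", "ty", "tz": the shift along the world's x, y, z in m; "turn": the turn about the world's z in degrees; "grip": the finger opening in m, from 0 to 0.0854. A call has 1 to 20 rows; each row is the pose to reach, as a shift and turn from the pose measured when the call began; what a row does not reach only later rows make up. A row lasts 1/10 s, in which the tool goes at most 50 mm and 8.59 degrees, less where a joint would pass 70% of its speed; a pose out of reach is approached as far as the arm can. A call with a gripper value outside its range is refused whole. The fingers move at their own pace and stop on an object; the grip force is fixed at half the most. Time passes only in rows, so rows that repeat a pose let the fingers close. It gives the time, the measured TCP pose, the force and the opening at its end, in the units of the state.
- get_state(): the state, without advancing time (a new reading comes with each control period).
- read_camera(name): name is "scene" or "side" or "wrist"; returns (picture, depth): 480x640x3 uint8, red, green, blue; 480x640 float32, m along the optical axis (not along the pixel's ray), 0 where there is no reading.
- camera_info(name): a dict with "intrinsics" (3x3 intrinsics, pixels), "dist" ([k1, k2, p1, p2, k3] as OpenCV has them; the pictures are not rectified), "R" (3x3) and "t" (3): a world point X has camera coordinates R X + t. Camera axes: x right, y down, z forward; pixel columns grow to the right and rows downward; lengths in m; the calibration is good to about 2 mm. A picture is of the moment at which its call begins: read the wrist's pose just before it. camera_info takes no time and is no camera call; for the wrist camera it gives the pose at the moment of the call.
- close_job(): hands the job in, once; it reports no verdict.
The state is a dict: "clock": time; "q": joint angles; "joint_vel": joint speeds; "joint_efforts": joint torques, N m; "ee_pos": TCP position; "tcp_rot": TCP orientation; "contact_force": force on the tool from outside, world axes, zero at the start; "wrist_torque": the same for the moment, N m; "gripper_width": opening from 0.0 (shut) to 1.0 (fully open).
Only numpy, scipy, OpenCV 4.12 (cv2) and the standard library are available. Lean on these libraries where they do the work, as an engineer would, in place of code of your own. Each camera call takes 0.05 s, during which the arm holds its last target.

### The job

With closed fingertips, press down on each of the three white sprung pads in the till tray in turn, from the robot's left to its right, to feel which has the softest spring. Then push the orange tag in front of that softest pad fully down, leaving the other two tags up and not disturbing the loose things around the tray. Nothing is to be gripped or lifted; finish clear of everything.

Things in the scene. Friction and masses are not known exactly. Their poses are not given: they have to be found in the camera images.
- tray: Black plastic till tray, fixed, 300 x 345 mm, walls 36 mm high. Origin on the counter under the middle of its row of three note bays; x axis away from the robot (five coin cups on the near, -x side), y along the row to the robot's left. Turned by up to 0.3 rad. Each bay, 112 mm apart, holds a white sprung pad and, 97 mm nearer the robot, that pad's orange tag; both stand above the walls
- left_pad (a point): Where the centre of the top of the left white pad is when free, 60 mm above the counter (point fixed to the tray). Flat level top 64 mm (x) x 60 mm (y). The pad only moves straight down, 18 mm at most, and springs back. Pressed 10 mm down, the softest pad pushes back with about 3 N, the other two with 7 to 10 N. All look alike; any may be the softest
- middle_pad (a point): Where the centre of the top of the middle white pad is when free, 60 mm above the counter (point fixed to the tray). Flat level top 64 mm (x) x 60 mm (y). The pad only moves straight down, 18 mm at most, and springs back. Pressed 10 mm down, the softest pad pushes back with about 3 N, the other two with 7 to 10 N. All look alike; any may be the softest
- right_pad (a point): Where the centre of the top of the right white pad is when free, 60 mm above the counter (point fixed to the tray). Flat level top 64 mm (x) x 60 mm (y). The pad only moves straight down, 18 mm at most, and springs back. Pressed 10 mm down, the softest pad pushes back with about 3 N, the other two with 7 to 10 N. All look alike; any may be the softest
- left_tag (a point): Where the centre of the top of the left pad's orange tag is when fully up, 66 mm above the counter (point fixed to the tray). Flat cap 24 x 26 mm in a white housing 46 mm high. It slides straight down 14 mm to its stop (top at 52 mm) against about 2 N of friction and stays where it is left; at the start it is 0 to 2 mm down
- middle_tag (a point): Where the centre of the top of the middle pad's orange tag is when fully up, 66 mm above the counter (point fixed to the tray). Flat cap 24 x 26 mm in a white housing 46 mm high. It slides straight down 14 mm to its stop (top at 52 mm) against about 2 N of friction and stays where it is left; at the start it is 0 to 2 mm down
- right_tag (a point): Where the centre of the top of the right pad's orange tag is when fully up, 66 mm above the counter (point fixed to the tray). Flat cap 24 x 26 mm in a white housing 46 mm high. It slides straight down 14 mm to its stop (top at 52 mm) against about 2 N of friction and stays where it is left; at the start it is 0 to 2 mm down
- tag_a (a joint): How far one of the three orange tags is pushed down, in m: 0 to 0.002 at the start, 0.014 fully down on its stop. The letter does not tell the bay: the units are fitted in a different order each time
- tag_b (a joint): How far one of the three orange tags is pushed down, in m: 0 to 0.002 at the start, 0.014 fully down on its stop. The letter does not tell the bay: the units are fitted in a different order each time
- tag_c (a joint): How far one of the three orange tags is pushed down, in m: 0 to 0.002 at the start, 0.014 fully down on its stop. The letter does not tell the bay: the units are fitted in a different order each time
- receipt_roll_mid (a point): White receipt paper roll standing on end, 58 mm across, 58 mm high, loose on the counter beside the tray: leave it alone. Point at its centre, 29 mm up
- stamp_mid (a point): Wooden hand stamp standing upright, 38 mm across, 66 mm high, loose on the counter beside the tray: leave it alone. Point at its centre, 33 mm up
- clip_jar_mid (a point): Small blue jar with white lid, 48 mm across, 55 mm high, loose on the counter beside the tray: leave it alone. Point at its centre, 27.5 mm up
Things that resemble listed ones, but are neither listed nor needed, are in the scene too. What is shaped like the part that bears tag_b but blue or yellow is not meant. What is shaped like the part that bears tag_c but green is not meant.

How it is judged:
By the outcome, as a careful person would: the job done as asked, in the order asked, and still so for the second after the job is handed in, with the robot touching nothing.
It also fails if it takes over 48 s, if anything falls off the work surface, if the arm or the gripper's body presses on something with over 40 N, if the wrist force passes 120 N, or if a joint passes its speed limit or range.

## Working session

There is one attempt and no reset: what is moved stays moved. The work goes in short steps, Python scripts to look and compute and a tool call to move; the robot and the scene stay as the last step left them, time stands still between calls to the robot, and variables do not carry over. Pictures are saved under pics/ and viewed, and the job is handed in when it is done.

Besides the shell and the picture viewer there is one more tool, called after "Request:" as a command line: name --argument value ..., lists and objects as JSON in quotes. arm_command: Moves the arm, as the interface text tells. Its arguments: {"type":"object","properties":{"rows":{"type":"array"}},"required":["rows"]}

```bash
mkdir -p pics; ls
python3 - <<'E'
from workcell import *
import cv2,numpy as np
s=get_state();print(s['clock'],s['ee_pos'],s['contact_force'],s['gripper_width'])
for n in ['scene','side','wrist']:
    i=camera_info(n);p,d=read_camera(n)
    cv2.imwrite(f'pics/{n}0.png',p[:,:,::-1]);np.savez(f'{n}0.npz',p=p,d=d,K=i['intrinsics'],dist=i['dist'],R=i['R'],t=i['t'])
E
```

```text
pics
0.0 [6.74292391e-01 1.02908650e-04 2.07229280e-01] [-0.00996093 -0.92302069 -0.11959293] 0.9984949051076709
```

View pics/scene0.png

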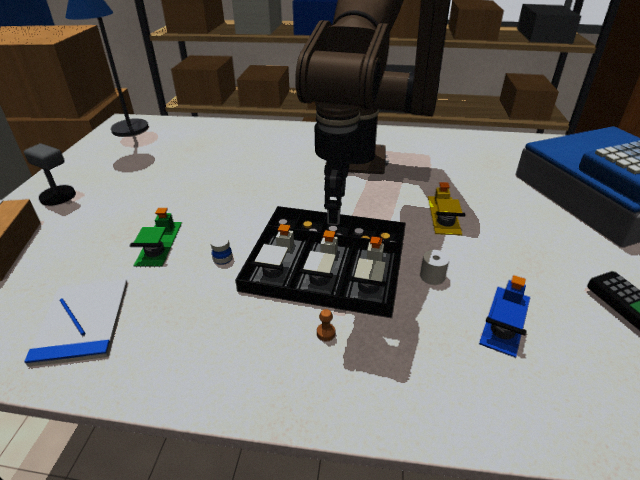

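View pics/side0.png

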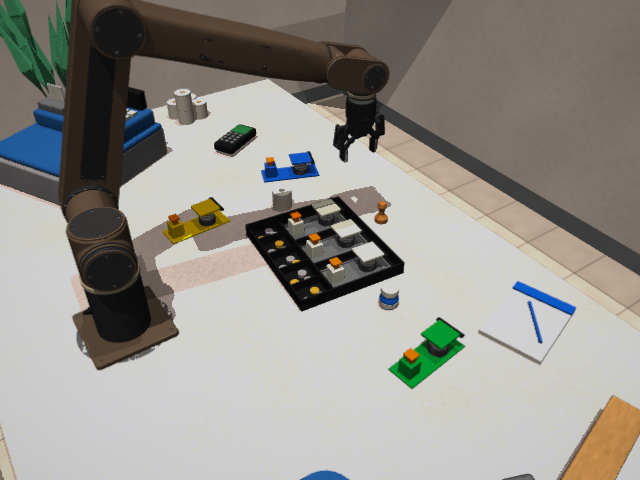

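View pics/wrist0.png

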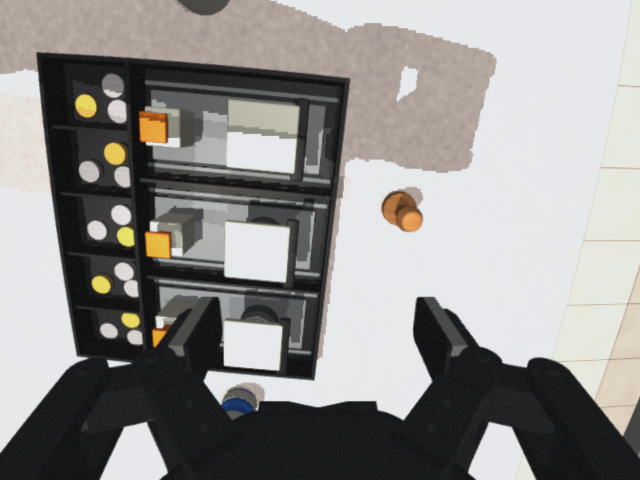

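Scene: tray centred near (325,258), with white pads at (272,254), (321,261) and (371,268) and orange tags at (284,230), (330,235) and (376,242). In the wrist view the pads are at (262,137), (257,251) and (253,345), and the tags at (153,127), (158,244) and (160,338).

Lookalikes not meant (scene pixels): green unit (155,238), yellow unit (446,212), blue unit (508,312). The three units in the black tray are the ones I want.

Next I'll locate everything in the tray.

```bash
cat > h.py <<'E'
import numpy as np,cv2
def cloud(f):
    z=np.load(f);d=z['d'];h,w=d.shape
    u,v=np.meshgrid(np.arange(w),np.arange(h))
    uv=np.stack([u,v],-1).reshape(-1,1,2).astype(float)
    n=cv2.undistortPoints(uv,z['K'],z['dist']).reshape(h,w,2)
    c=np.dstack([n[...,0]*d,n[...,1]*d,d])
    X=(c-z['t'])@z['R']   # R^T (c-t)
    X[d<=0]=np.nan
    return z['p'],X
E
python3 - <<'E'
from h import *
for n in ['wrist','scene','side']:
    p,X=cloud(n+'0.npz')
    hsv=cv2.cvtColor(p,cv2.COLOR_RGB2HSV);H,S,V=[hsv[...,i].astype(int) for i in range(3)]
    inr=(abs(X[...,1])<.35)&(X[...,0]>.4)&(X[...,0]<1)
    for nm,m in [('orange',(H<20)&(S>150)&(V>120)&(X[...,2]>.045)&(X[...,2]<.085)),('white',(S<60)&(V>90)&(X[...,2]>.05)&(X[...,2]<.075))]:
        k,l,st,ce=cv2.connectedComponentsWithStats((m&inr).astype(np.uint8))
        for i in range(1,k):
            if st[i,4]<40: continue
            q=X[l==i]; top=q[q[:,2]>np.percentile(q[:,2],90)-.006]
            r=cv2.minAreaRect((top[:,:2]*1000).astype(np.float32))
            print(n,nm,ce[i].round(),st[i,4],'med',np.median(top,0).round(4),'rect',np.round(r[0]),np.round(r[1]),round(r[2],1))
E
```

```text
wrist orange [153. 127.] 754 med [0.5277 0.0803 0.0649] rect [527.  80.] [25. 24.] 84.7
wrist orange [408. 220.] 416 med [ 0.7628 -0.006   0.0634] rect [763.  -7.] [20. 19.] 79.9
wrist orange [162. 239.] 107 med [ 0.5254 -0.0206  0.0644] rect [523. -26.] [17. 33.] 37.1
wrist orange [157. 336.] 108 med [ 0.4979 -0.136   0.0644] rect [ 496. -137.] [26. 13.] 48.5
wrist white [262. 136.] 4784 med [0.624  0.0713 0.0591] rect [624.  70.] [61. 64.] 83.7
wrist white [256. 250.] 3622 med [ 0.6129 -0.0386  0.0591] rect [613. -40.] [61. 65.] 82.8
wrist white [252. 344.] 2701 med [ 0.6018 -0.1494  0.0593] rect [ 602. -153.] [62. 64.] 84.6
scene orange [284. 227.] 62 med [ 0.5063 -0.1399  0.0659] rect [ 507. -140.] [26. 23.] 87.6
scene orange [329. 233.] 62 med [ 0.517  -0.0295  0.0662] rect [517. -29.] [24. 24.] 84.7
scene orange [375. 239.] 50 med [0.5269 0.079  0.0662] rect [529.  79.] [19. 27.] 84.8
scene orange [326. 313.] 60 med [ 0.767  -0.0054  0.0651] rect [766.  -5.] [17. 18.] 36.0
scene white [219. 241.] 161 med [ 0.5662 -0.2842  0.0553] rect [ 565. -286.] [43. 40.] 55.5
scene white [2
[... 523 characters left out ...]
ange [295. 215.] 46 med [0.5239 0.0732 0.0661] rect [523.  76.] [24. 23.] 3.3
side orange [314. 237.] 63 med [ 0.5147 -0.0347  0.0653] rect [514. -35.] [30. 23.] 77.4
side orange [335. 261.] 72 med [ 0.5029 -0.1456  0.0655] rect [ 503. -146.] [31. 25.] 78.9
side white [281. 190.] 183 med [0.5611 0.2125 0.058 ] rect [562. 213.] [59. 54.] 75.7
side white [326. 207.] 304 med [0.619  0.0653 0.0602] rect [622.  68.] [64. 65.] 84.7
side white [346. 228.] 352 med [ 0.6089 -0.0463  0.0604] rect [611. -44.] [70. 66.] 82.4
side white [368. 252.] 410 med [ 0.5976 -0.1564  0.0604] rect [ 600. -156.] [66. 67.] 83.9
side white [390. 288.] 191 med [ 0.5625 -0.2895  0.0554] rect [ 562. -289.] [44. 41.] 52.3
```

Run:
```python
import cv2
p=cv2.imread('pics/scene0.png');cv2.imwrite('pics/crop0.png',cv2.resize(p[195:350,200:480],None,fx=2.8,fy=2.8,interpolation=cv2.INTER_CUBIC))
```

```text
(no output)
```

View pics/crop0.png

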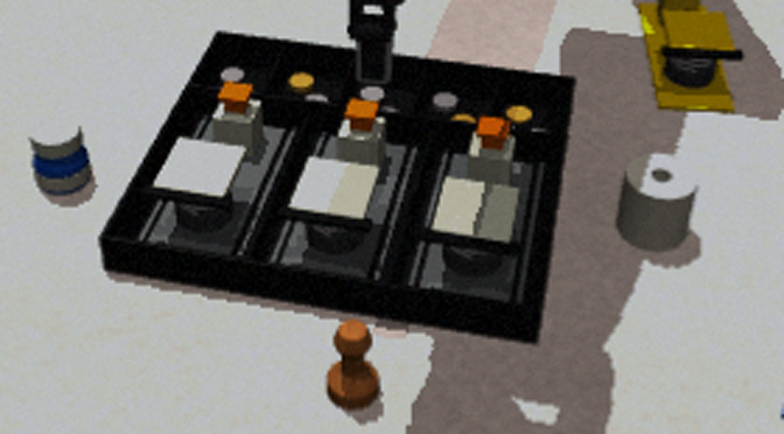

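Row order by y: left pad (0.624, 0.070), middle (0.613, -0.040), right (0.602, -0.152). Tray yaw is about -5.7°. The tags lie 97 mm nearer the robot and agree with that. First I'll close the fingers and go above the left pad.

Request:
arm_command --rows '[{"tx": -0.02, "ty": 0.03, "tz": 0, "turn": -3, "grip": 0}, {"tx": -0.04, "ty": 0.06, "tz": -0.02, "turn": -6, "grip": 0}, {"tx": -0.05, "ty": 0.07, "tz": -0.06, "turn": -6, "grip": 0}, {"tx": -0.05, "ty": 0.07, "tz": -0.09, "turn": -6, "grip": 0}, {"tx": -0.05, "ty": 0.07, "tz": -0.11, "turn": -6, "grip": 0}, {"tx": -0.05, "ty": 0.07, "tz": -0.12, "turn": -6, "grip": 0}, {"tx": -0.05, "ty": 0.07, "tz": -0.12, "turn": -6, "grip": 0}, {"tx": -0.05, "ty": 0.07, "tz": -0.12, "turn": -6, "grip": 0}, {"tx": -0.05, "ty": 0.07, "tz": -0.12, "turn": -6, "grip": 0}]'

```text
clock: 1.05
ee_pos: [0.6258, 0.0699, 0.0894]
tcp_rot: [[0.994, -0.105, 0.001], [-0.105, -0.994, 0.0], [0.001, -0.0, -1.0]]
contact_force: [0.2, -0.3, 0.4]
gripper_width: 0.003
```

Request:
arm_command --rows '[{"tz": -0.015, "grip": 0}, {"tz": -0.027, "grip": 0}, {"tz": -0.033, "grip": 0}, {"tz": -0.039, "grip": 0}, {"tz": -0.039, "grip": 0}, {"tz": -0.039, "grip": 0}, {"tz": -0.039, "grip": 0}, {"tz": -0.039, "grip": 0}]'

```text
schema error: expected keys tx, ty, tz, turn, grip
```

Run:
```python
from workcell import *
import cv2
s=get_state();print(s['clock'],s['ee_pos'],s['contact_force'])
p,d=read_camera('side');cv2.imwrite('pics/side1.png',cv2.resize(p[120:340,220:500],None,fx=2.5,fy=2.5))
s=get_state();print(s['clock'],s['ee_pos'],s['contact_force'])
```

```text
1.05 [0.62580515 0.06991997 0.08939522] [ 0.153364   -0.30685539  0.44458322]
1.1 [0.6257445  0.06992198 0.08938802] [-0.75009594  1.23301195  0.6295762 ]
```

View pics/side1.png

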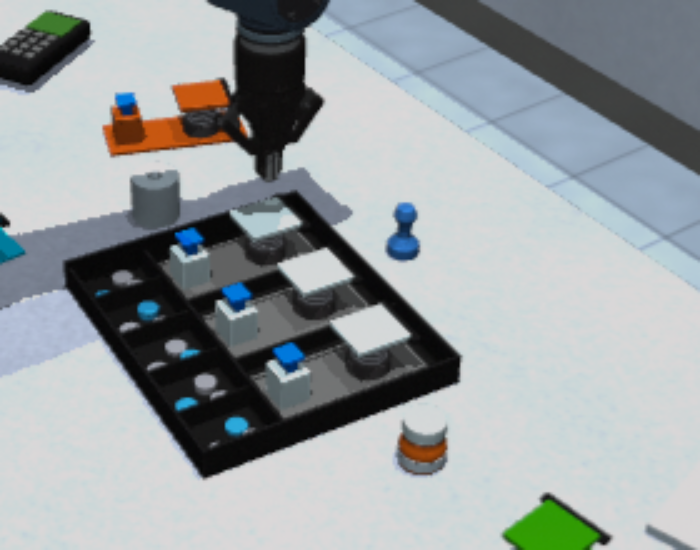

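The move call was refused because every row needs all five keys. The picture (red and blue swapped) shows the closed fingertips right above the left pad, near (268,180). I'll resend the press.

Request:
arm_command --rows '[{"tx": 0, "ty": 0, "turn": 0, "tz": -0.015, "grip": 0}, {"tx": 0, "ty": 0, "turn": 0, "tz": -0.027, "grip": 0}, {"tx": 0, "ty": 0, "turn": 0, "tz": -0.033, "grip": 0}, {"tx": 0, "ty": 0, "turn": 0, "tz": -0.039, "grip": 0}, {"tx": 0, "ty": 0, "turn": 0, "tz": -0.039, "grip": 0}, {"tx": 0, "ty": 0, "turn": 0, "tz": -0.039, "grip": 0}, {"tx": 0, "ty": 0, "turn": 0, "tz": -0.039, "grip": 0}, {"tx": 0, "ty": 0, "turn": 0, "tz": -0.039, "grip": 0}]'

```text
clock: 1.9
ee_pos: [0.6262, 0.0699, 0.051]
tcp_rot: [[0.994, -0.105, 0.002], [-0.105, -0.994, 0.0], [0.002, -0.001, -1.0]]
contact_force: [-0.0, -0.3, -0.7]
gripper_width: -0.004
```

Run:
```python
from workcell import *
import cv2
p,d=read_camera('side');cv2.imwrite('pics/side2.png',cv2.resize(p[120:340,220:500,::-1],None,fx=2.5,fy=2.5))
for _ in range(4):
    s=get_state();print(s['clock'],s['ee_pos'],s['contact_force']);read_camera('side')
```

```text
1.95 [0.6260994  0.06990457 0.05092904] [0.24309111 0.46193063 1.04844103]
2.0 [0.62605544 0.06992627 0.0508781 ] [-1.03631503 -0.45887404  0.37638458]
2.05 [0.62596691 0.06993927 0.05078786] [-0.4440562  -0.75219402 -0.11558377]
2.1 [0.62588416 0.06992454 0.05066191] [-0.1161861   0.4179974   0.62762159]
```

View pics/side2.png

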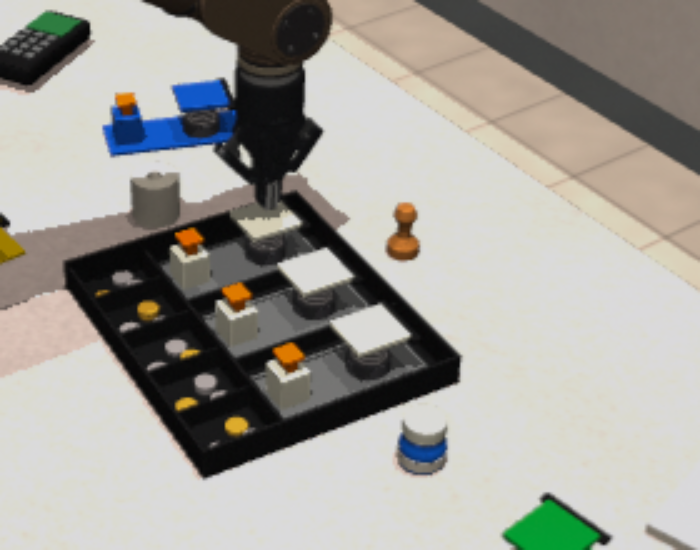

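Reported z is 51 mm but there's no force, so the true fingertip height is offset from the reading. I'll keep stepping down and watch for contact.

Request:
arm_command --rows '[{"tx": 0, "ty": 0, "turn": 0, "tz": -0.003, "grip": 0}, {"tx": 0, "ty": 0, "turn": 0, "tz": -0.005, "grip": 0}, {"tx": 0, "ty": 0, "turn": 0, "tz": -0.005, "grip": 0}, {"tx": 0, "ty": 0, "turn": 0, "tz": -0.005, "grip": 0}]'

```text
clock: 2.55
ee_pos: [0.6257, 0.0699, 0.0454]
tcp_rot: [[0.994, -0.105, 0.001], [-0.105, -0.994, 0.0], [0.001, -0.0, -1.0]]
contact_force: [-0.4, 0.5, 1.2]
gripper_width: 0.003
```

```bash
cat > f.py <<'E'
from workcell import *
import numpy as np,cv2,sys
F=[];n=int(sys.argv[2]) if len(sys.argv)>2 else 4
for k in range(n):
    p,d=read_camera('side')
    s=get_state();F.append(s['contact_force'])
    if k==0:cv2.imwrite(f'pics/{sys.argv[1]}.png',cv2.resize(p[120:340,220:500,::-1],None,fx=2.5,fy=2.5))
F=np.array(F);print(s['clock'],s['ee_pos'].round(4) if hasattr(s['ee_pos'],'round') else s['ee_pos'],F.mean(0).round(2),F[:,2].round(2))
E
python3 f.py side3 6
```

```text
2.85 [0.6259 0.07   0.0457] [ 0.26 -0.09 -0.15] [-0.56 -0.51 -0.25 -0.16  0.52  0.04]
```

View pics/side3.png

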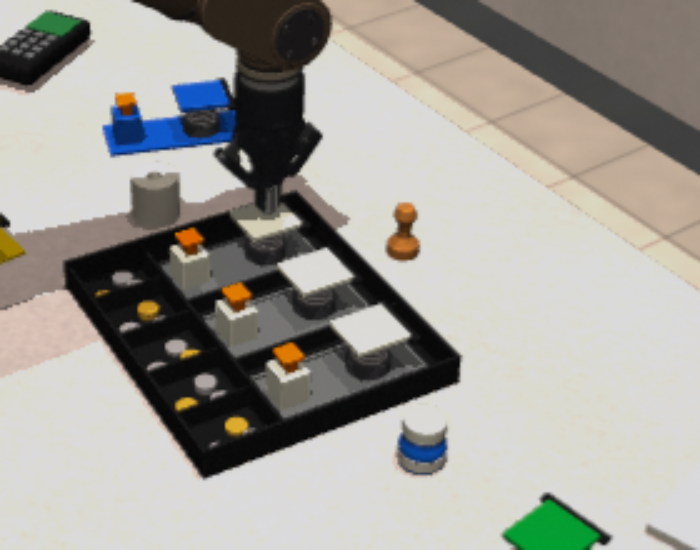

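Fingertips at (268,212) look just above the pad, which hasn't moved. I'll measure the tip height from depth.

Run:
```python
from workcell import *
from h import *
for n in ['side','scene']:
    i=camera_info(n);p,d=read_camera(n);np.savez('a.npz',p=p,d=d,K=i['intrinsics'],dist=i['dist'],R=i['R'],t=i['t'])
    p,X=cloud('a.npz')
    s=get_state();e=s['ee_pos'];print(n,s['clock'],e)
    dist=np.hypot(X[...,0]-e[0],X[...,1]-e[1])
    hsv=cv2.cvtColor(p,cv2.COLOR_RGB2HSV);V=hsv[...,2].astype(int)
    m=(dist<.045)&(X[...,2]>.03)&(X[...,2]<.12)
    vs,us=np.where(m)
    for v in range(vs.min(),vs.max()+1):
        q=us[vs==v]
        if len(q):
            z=X[v,q]; print(v,q.min(),q.max(),' '.join(f'{int(1000*X[v,u,2])}/{V[v,u]}' for u in q[::2]))
    cv2.imwrite(f'pics/tip_{n}.png',cv2.resize(p[vs.min()-10:vs.max()+10,us.min()-15:us.max()+15,::-1],None,fx=7,fy=7,interpolation=cv2.INTER_NEAREST))
```

```text
side 2.9 [0.62594357 0.06993118 0.04571967]
184 336 336 116/59
187 339 339 119/15
188 328 339 118/13 119/18 119/15
189 328 338 115/16 114/15 115/16 114/59
190 328 337 116/15 117/15 116/15 110/75
191 327 333 119/16 113/14 112/18 111/41
192 323 333 118/17 117/16 115/16 109/13 111/16 112/70
193 321 332 115/27 112/17 111/20 115/22 107/16 111/19
194 319 332 114/32 117/19 113/18 106/21 113/20 107/45 101/36
195 320 332 116/82 102/15 103/18 102/52 104/41 95/41
196 322 332 95/41 103/16 99/43 94/44 98/82 97/45
197 322 332 94/40 100/16 98/44 98/55 93/82 89/73
198 322 332 92/40 98/20 93/58 91/57 92/82 86/28
199 322 333 84/41 90/20 90/59 90/56 93/81 84/15
200 322 334 82/41 86/31 87/60 87/57 87/81 81/17 56/15
201 321 335 57/96 85/15 85/25 80/83 84/51 83/34 59/59 57/9
202 318 336 63/81 59/102 55/80 83/20 78/61 80/56 78/82 60/98 64/62 61/10
203 315 337 58/97 60/103 61/103 60/104 63/79 76/21 79/83 80/51 56/98 62/103 62/58 54/9
204 312 338 61/120 61/105 56/103 59/103 63/103 61/103 63/81 72/75 75/62 68/78 55/103 60/104 59/58 58/21
205 312 339 59/97 62/104 61/104 60/104 63/103 61/103 58/102 69/78 60/67 
[... 3091 characters left out ...]
2 58/93 60/163 59/178 61/180 60/176 59/80 60/74 60/76 60/73 60/81 58/113 61/110 60/113 59/101
278 352 382 57/17 58/16 61/19 58/24 59/44 60/94 59/122 57/79 60/78 59/74 61/76 59/81 62/114 62/112 58/111 60/98
279 353 382 58/20 57/16 57/21 60/17 57/14 58/12 59/21 56/51 59/76 60/83 61/76 60/110 59/113 60/109 59/108
280 355 382 58/13 58/14 60/15 59/19 59/12 59/3 57/1 59/13 56/17 57/33 58/75 58/105 60/112 61/104
281 354 381 52/19 56/16 54/8 58/7 57/10 58/11 58/10 57/6 58/4 58/0 59/9 58/9 58/23 58/58
282 358 379 55/7 55/2 55/10 57/9 55/5 58/9 59/9 58/0 59/7 58/2 58/10
283 363 379 31/24 56/19 54/13 55/14 56/6 57/10 58/7 57/7
284 365 376 31/41 33/52 34/36 53/19 56/9 57/16
285 367 377 30/37 30/43 53/13
```

View pics/tip_side.png

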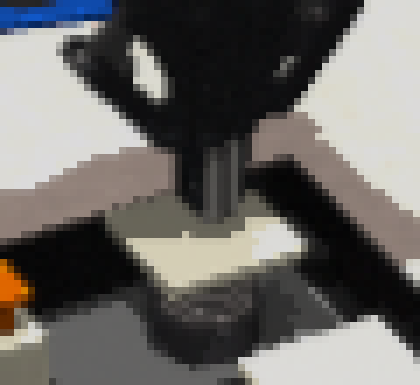

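View pics/tip_scene.png

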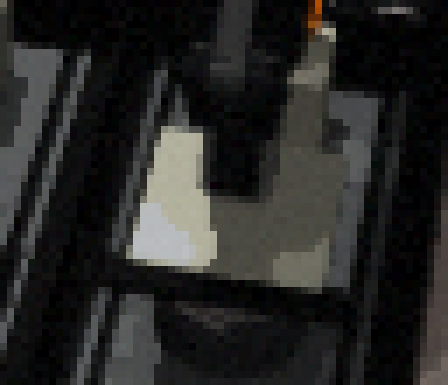

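The tip is at about 65 mm by depth while the state says 46 mm, so the fingertips end roughly 19 mm above the reported TCP. The pad still reads 60 mm. I'll go on in small steps and read force at each.

Request:
arm_command --rows '[{"tx": 0, "ty": 0, "turn": 0, "tz": -0.003, "grip": 0}, {"tx": 0, "ty": 0, "turn": 0, "tz": -0.006, "grip": 0}, {"tx": 0, "ty": 0, "turn": 0, "tz": -0.006, "grip": 0}, {"tx": 0, "ty": 0, "turn": 0, "tz": -0.006, "grip": 0}]'

```text
clock: 3.35
ee_pos: [0.6257, 0.0699, 0.0394]
tcp_rot: [[0.995, -0.105, 0.001], [-0.105, -0.995, 0.0], [0.001, -0.0, -1.0]]
contact_force: [-0.3, -0.0, 0.5]
gripper_width: 0.002
```

```bash
python3 f.py side4 5
```

```text
3.6 [0.626  0.0699 0.0398] [-0.38 -0.3   0.12] [ 0.47 -0.95  0.32  0.37  0.38]
```

Request:
arm_command --rows '[{"tx": 0, "ty": 0, "turn": 0, "tz": -0.003, "grip": 0}, {"tx": 0, "ty": 0, "turn": 0, "tz": -0.005, "grip": 0}, {"tx": 0, "ty": 0, "turn": 0, "tz": -0.005, "grip": 0}, {"tx": 0, "ty": 0, "turn": 0, "tz": -0.005, "grip": 0}]'

```text
clock: 4.0
ee_pos: [0.6265, 0.0699, 0.0353]
tcp_rot: [[0.994, -0.105, 0.003], [-0.105, -0.994, 0.0], [0.003, -0.001, -1.0]]
contact_force: [1.0, 0.5, 2.4]
gripper_width: -0.001
```

```bash
python3 f.py side5 5
```

```text
4.25 [0.6265 0.0699 0.0352] [0.65 0.25 2.61] [3.22 2.98 1.87 2.7  2.29]
```

View pics/side5.png

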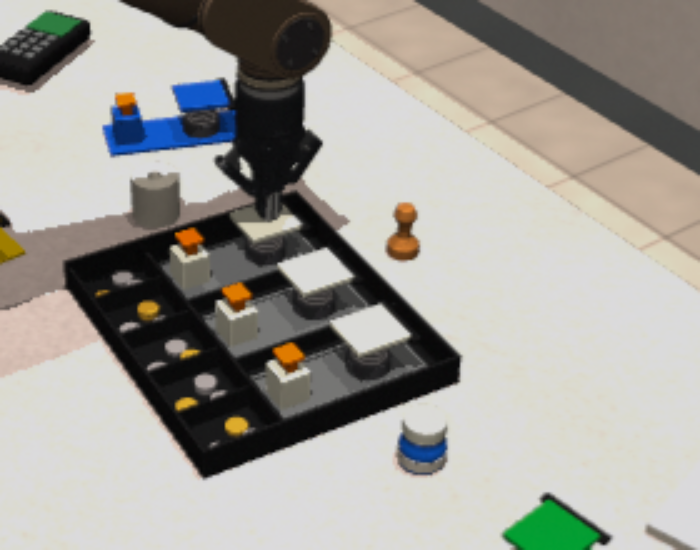

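Contact: about 2.6 N at reported z 35.2. Pressing 7 mm deeper.

Request:
arm_command --rows '[{"tx": 0, "ty": 0, "turn": 0, "tz": -0.003, "grip": 0}, {"tx": 0, "ty": 0, "turn": 0, "tz": -0.006, "grip": 0}, {"tx": 0, "ty": 0, "turn": 0, "tz": -0.007, "grip": 0}, {"tx": 0, "ty": 0, "turn": 0, "tz": -0.007, "grip": 0}, {"tx": 0, "ty": 0, "turn": 0, "tz": -0.007, "grip": 0}]'

```text
clock: 4.75
ee_pos: [0.6265, 0.0699, 0.0287]
tcp_rot: [[0.995, -0.105, 0.003], [-0.105, -0.995, 0.0], [0.003, -0.0, -1.0]]
contact_force: [-1.0, -0.0, 6.6]
gripper_width: -0.0
```

```bash
cat > dep.py <<'E'
from workcell import *
from h import *
for n in ['scene']:
    i=camera_info(n);p,d=read_camera(n);np.savez('a.npz',p=p,d=d,K=i['intrinsics'],dist=i['dist'],R=i['R'],t=i['t'])
    p,X=cloud('a.npz')
    for nm,c,r in [('L',(.624,.070),.028),('M',(.613,-.040),.028),('R',(.602,-.152),.028),('tL',(.5275,.080),.011),('tM',(.5165,-.031),.011),('tR',(.505,-.143),.011)]:
        m=(np.hypot(X[...,0]-c[0],X[...,1]-c[1])<r)&(X[...,2]>.03)&(X[...,2]<.075)
        z=X[m][:,2]; print(nm,m.sum(),np.median(z).round(4))
E
python3 f.py side6 5; python3 dep.py
```

```text
5.0 [0.6265 0.0699 0.0287] [-1.67  0.19  6.37] [6.53 5.95 6.34 7.26 5.77]
L 302 0.0524
M 340 0.0604
R 314 0.0603
tL 0 nan
tM 71 0.0647
tR 69 0.0644
  return _methods._mean(a, axis=axis, dtype=dtype,
  ret = ret.dtype.type(ret / rcount)
```

The left pad is 8 mm down with 6.4 N, which makes it stiff. I'll press to about 10.5 mm for a full reading, then go on.

Request:
arm_command --rows '[{"tx": 0, "ty": 0, "turn": 0, "tz": -0.002, "grip": 0}, {"tx": 0, "ty": 0, "turn": 0, "tz": -0.003, "grip": 0}, {"tx": 0, "ty": 0, "turn": 0, "tz": -0.003, "grip": 0}, {"tx": 0, "ty": 0, "turn": 0, "tz": -0.003, "grip": 0}]'

```text
clock: 5.45
ee_pos: [0.6265, 0.0699, 0.0266]
tcp_rot: [[0.995, -0.105, 0.003], [-0.105, -0.995, 0.0], [0.003, -0.0, -1.0]]
contact_force: [-2.9, -0.5, 7.8]
gripper_width: 0.002
```

```bash
python3 f.py side7 5; python3 dep.py 2>/dev/null
```

```text
5.7 [0.6265 0.0699 0.0266] [-2.55 -0.33  7.89] [7.66 8.29 7.51 8.4  7.6 ]
L 309 0.0502
M 337 0.0606
R 316 0.0606
tL 0 nan
tM 71 0.0647
tR 66 0.0639
```

Request:
arm_command --rows '[{"tx": 0, "ty": 0, "turn": 0, "tz": 0.02, "grip": 0}, {"tx": 0, "ty": 0, "turn": 0, "tz": 0.045, "grip": 0}, {"tx": -0.005, "ty": -0.04, "turn": 0, "tz": 0.045, "grip": 0}, {"tx": -0.01, "ty": -0.08, "turn": 0, "tz": 0.045, "grip": 0}, {"tx": -0.013, "ty": -0.111, "turn": 0, "tz": 0.04, "grip": 0}, {"tx": -0.013, "ty": -0.111, "turn": 0, "tz": 0.025, "grip": 0}, {"tx": -0.013, "ty": -0.111, "turn": 0, "tz": 0.02, "grip": 0}, {"tx": -0.013, "ty": -0.111, "turn": 0, "tz": 0.02, "grip": 0}]'

```text
clock: 6.55
ee_pos: [0.6117, -0.0399, 0.044]
tcp_rot: [[0.995, -0.104, -0.002], [-0.104, -0.995, 0.002], [-0.002, -0.001, -1.0]]
contact_force: [-0.1, -0.1, 0.4]
gripper_width: 0.002
```

```bash
python3 f.py side8 5; python3 dep.py 2>/dev/null
```

```text
6.8 [ 0.614  -0.0403  0.0471] [ 0.14 -0.04  0.45] [-0.28  0.36  0.41  0.51  1.25]
L 364 0.0609
M 284 0.0606
R 317 0.0604
tL 82 0.0641
tM 42 0.0598
tR 67 0.0644
```

View pics/side8.png

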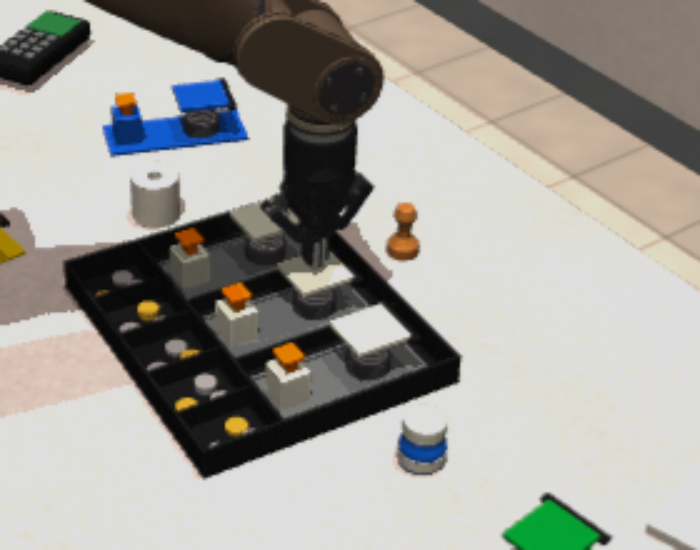

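The left pad gave 7.9 N at about 10 mm, so it's stiff, and it sprang back. Now pressing the middle pad.

Request:
arm_command --rows '[{"tx": 0, "ty": 0, "turn": 0, "tz": -0.006, "grip": 0}, {"tx": 0, "ty": 0, "turn": 0, "tz": -0.011, "grip": 0}, {"tx": 0, "ty": 0, "turn": 0, "tz": -0.016, "grip": 0}, {"tx": 0, "ty": 0, "turn": 0, "tz": -0.02, "grip": 0}, {"tx": 0, "ty": 0, "turn": 0, "tz": -0.021, "grip": 0}, {"tx": 0, "ty": 0, "turn": 0, "tz": -0.021, "grip": 0}, {"tx": 0, "ty": 0, "turn": 0, "tz": -0.021, "grip": 0}]'

```text
clock: 7.55
ee_pos: [0.6143, -0.0402, 0.0265]
tcp_rot: [[0.995, -0.104, 0.004], [-0.104, -0.995, 0.0], [0.004, -0.001, -1.0]]
contact_force: [1.2, 3.0, 2.3]
gripper_width: -0.004
```

```bash
python3 f.py side9 5; python3 dep.py 2>/dev/null
```

```text
7.8 [ 0.6143 -0.0404  0.0265] [0.58 2.75 3.37] [3.89 2.57 3.34 3.42 3.62]
L 364 0.0605
M 302 0.05
R 321 0.0605
tL 81 0.0651
tM 30 0.0639
tR 65 0.0639
```

Request:
arm_command --rows '[{"tx": 0, "ty": 0, "turn": 0, "tz": 0.02, "grip": 0}, {"tx": 0, "ty": 0, "turn": 0, "tz": 0.045, "grip": 0}, {"tx": -0.005, "ty": -0.04, "turn": 0, "tz": 0.045, "grip": 0}, {"tx": -0.01, "ty": -0.08, "turn": 0, "tz": 0.045, "grip": 0}, {"tx": -0.011, "ty": -0.111, "turn": 0, "tz": 0.04, "grip": 0}, {"tx": -0.011, "ty": -0.111, "turn": 0, "tz": 0.025, "grip": 0}, {"tx": -0.011, "ty": -0.111, "turn": 0, "tz": 0.02, "grip": 0}, {"tx": -0.011, "ty": -0.111, "turn": 0, "tz": 0.02, "grip": 0}, {"tx": -0.011, "ty": -0.111, "turn": 0, "tz": 0.02, "grip": 0}]'

```text
clock: 8.75
ee_pos: [0.6029, -0.1502, 0.0457]
tcp_rot: [[0.995, -0.102, 0.003], [-0.102, -0.995, 0.0], [0.003, -0.001, -1.0]]
contact_force: [0.4, -0.1, 0.1]
gripper_width: 0.002
```

```bash
python3 f.py side10 5; python3 dep.py 2>/dev/null
```

```text
9.0 [ 0.6037 -0.1509  0.047 ] [0.37 0.22 0.17] [-0.17 -0.2   0.87  0.4  -0.03]
L 360 0.0606
M 335 0.0607
R 255 0.0604
tL 83 0.064
tM 73 0.0634
tR 66 0.0636
```

View pics/side10.png

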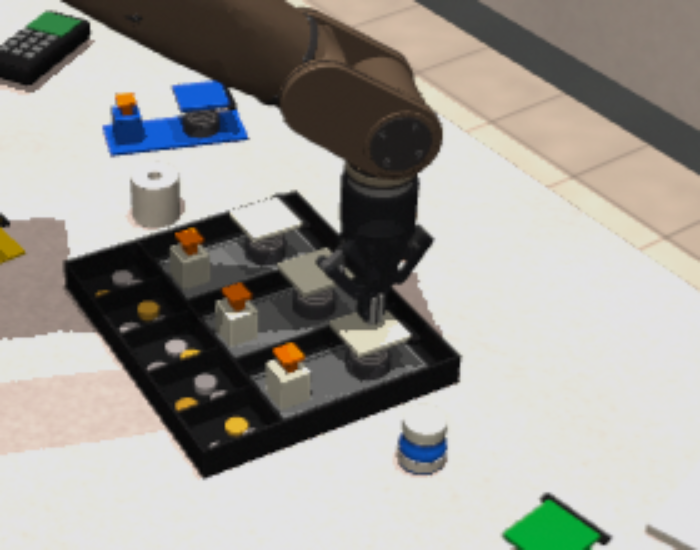

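The middle pad gave 3.4 N at about 10 mm, so it's soft. Fingertips are now over the right pad at (375,320) in the crop. Pressing it.

Request:
arm_command --rows '[{"tx": 0, "ty": 0, "turn": 0, "tz": -0.006, "grip": 0}, {"tx": 0, "ty": 0, "turn": 0, "tz": -0.011, "grip": 0}, {"tx": 0, "ty": 0, "turn": 0, "tz": -0.016, "grip": 0}, {"tx": 0, "ty": 0, "turn": 0, "tz": -0.02, "grip": 0}, {"tx": 0, "ty": 0, "turn": 0, "tz": -0.021, "grip": 0}, {"tx": 0, "ty": 0, "turn": 0, "tz": -0.021, "grip": 0}, {"tx": 0, "ty": 0, "turn": 0, "tz": -0.021, "grip": 0}]'

```text
clock: 9.75
ee_pos: [0.604, -0.151, 0.0275]
tcp_rot: [[0.995, -0.103, 0.005], [-0.103, -0.995, -0.0], [0.005, -0.0, -1.0]]
contact_force: [-3.7, 1.2, 9.2]
gripper_width: -0.002
```

```bash
python3 f.py side11 5; python3 dep.py 2>/dev/null
```

```text
10.0 [ 0.604  -0.151   0.0276] [-3.04  1.89  9.43] [ 8.49  8.62 10.32  9.62 10.08]
L 362 0.0605
M 335 0.0605
R 271 0.0512
tL 77 0.0652
tM 73 0.0647
tR 60 0.0619
```

The right pad gave 9.4 N, stiff, so the middle is clearly the softest. I'll lift and go above the middle tag at (0.5165, -0.031).

Request:
arm_command --rows '[{"tx": 0, "ty": 0, "turn": 0, "tz": 0.02, "grip": 0}, {"tx": 0, "ty": 0, "turn": 0, "tz": 0.05, "grip": 0}, {"tx": 0, "ty": 0, "turn": 0, "tz": 0.06, "grip": 0}, {"tx": -0.025, "ty": 0.04, "turn": 0, "tz": 0.06, "grip": 0}, {"tx": -0.05, "ty": 0.08, "turn": 0, "tz": 0.06, "grip": 0}, {"tx": -0.075, "ty": 0.11, "turn": 0, "tz": 0.055, "grip": 0}, {"tx": -0.0875, "ty": 0.12, "turn": 0, "tz": 0.05, "grip": 0}, {"tx": -0.0875, "ty": 0.12, "turn": 0, "tz": 0.04, "grip": 0}, {"tx": -0.0875, "ty": 0.12, "turn": 0, "tz": 0.03, "grip": 0}, {"tx": -0.0875, "ty": 0.12, "turn": 0, "tz": 0.03, "grip": 0}, {"tx": -0.0875, "ty": 0.12, "turn": 0, "tz": 0.03, "grip": 0}]'

```text
clock: 11.15
ee_pos: [0.517, -0.0318, 0.057]
tcp_rot: [[0.995, -0.104, 0.004], [-0.104, -0.995, -0.0], [0.004, -0.0, -1.0]]
contact_force: [0.5, -0.6, 1.0]
gripper_width: 0.003
```

```bash
python3 f.py side12 2
python3 - <<'E'
from workcell import *
import cv2,numpy as np
a=[]
for n,(v0,u0) in [('scene',(195,270)),('side',(195,260))]:
    p,d=read_camera(n); a.append(cv2.resize(p[v0:v0+70,u0:u0+110,::-1],None,fx=3.6,fy=3.6,interpolation=cv2.INTER_CUBIC))
cv2.imwrite('pics/tag1.png',np.hstack(a))
i=camera_info('wrist');p,d=read_camera('wrist');cv2.imwrite('pics/wr1.png',p[:,:,::-1])
s=get_state();print(s['ee_pos'],s['clock'])
E
```

```text
11.25 [ 0.5174 -0.0318  0.0578] [0.58 0.19 0.2 ] [ 0.68 -0.28]
[ 0.51713226 -0.03144016  0.05798146] 11.4
```

View pics/tag1.png

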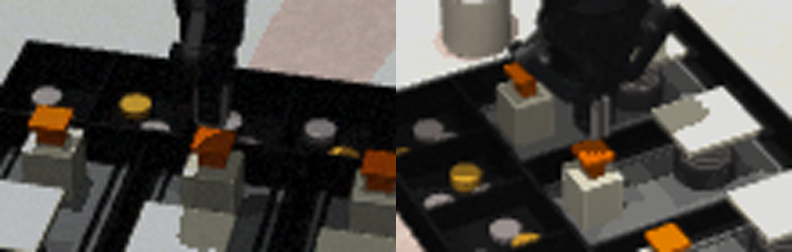

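View pics/wr1.png

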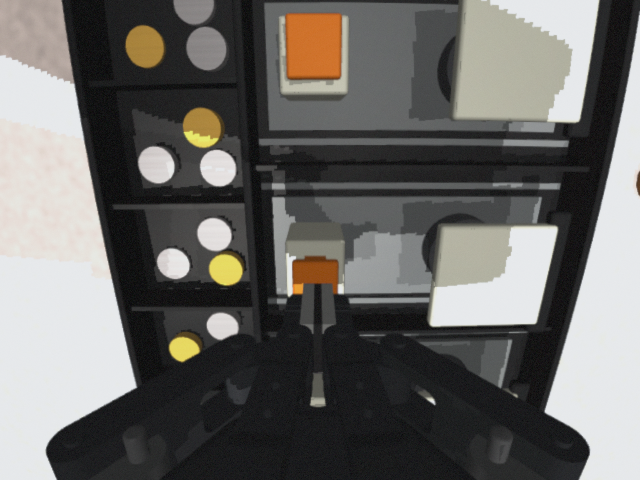

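The closed fingertips are centred over the middle tag: wrist tips (318,285) above tag (316,272), and tips directly over the cap in both crops. Pushing down.

Request:
arm_command --rows '[{"tx": 0, "ty": 0, "turn": 0, "tz": -0.01, "grip": 0}, {"tx": 0, "ty": 0, "turn": 0, "tz": -0.017, "grip": 0}, {"tx": 0, "ty": 0, "turn": 0, "tz": -0.022, "grip": 0}, {"tx": 0, "ty": 0, "turn": 0, "tz": -0.026, "grip": 0}, {"tx": 0, "ty": 0, "turn": 0, "tz": -0.029, "grip": 0}, {"tx": 0, "ty": 0, "turn": 0, "tz": -0.03, "grip": 0}, {"tx": 0, "ty": 0, "turn": 0, "tz": -0.03, "grip": 0}]'

```text
clock: 12.1
ee_pos: [0.5174, -0.0316, 0.0293]
tcp_rot: [[0.995, -0.103, 0.005], [-0.103, -0.995, -0.001], [0.005, 0.0, -1.0]]
contact_force: [-2.3, -1.2, 8.9]
gripper_width: -0.003
```

```bash
python3 f.py side13 4; python3 dep.py 2>/dev/null
```

```text
12.3 [ 0.5174 -0.0316  0.0293] [-2.34 -0.09  8.88] [8.56 8.64 8.71 9.6 ]
L 364 0.0605
M 341 0.0605
R 316 0.0605
tL 83 0.0649
tM 23 0.0543
tR 72 0.0641
```

View pics/side13.png

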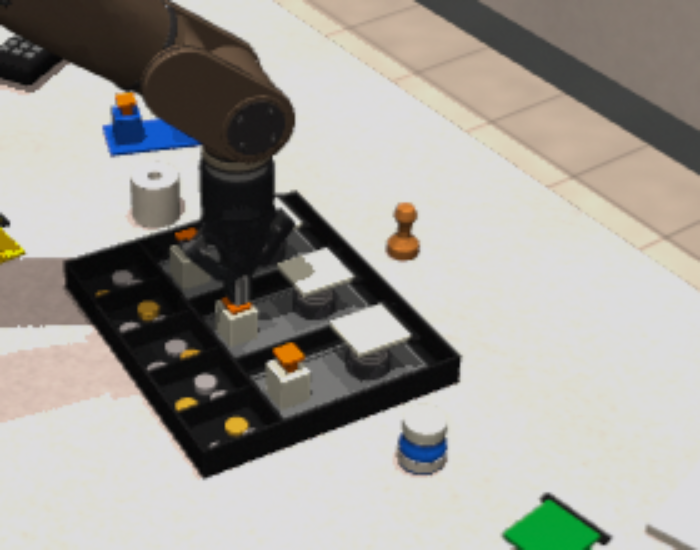

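The force is 8.9 N, well over the 2 N of friction, so the tag is likely on its stop. I'll push slightly more to confirm.

Request:
arm_command --rows '[{"tx": 0, "ty": 0, "turn": 0, "tz": -0.002, "grip": 0}, {"tx": 0, "ty": 0, "turn": 0, "tz": -0.003, "grip": 0}, {"tx": 0, "ty": 0, "turn": 0, "tz": -0.003, "grip": 0}, {"tx": 0, "ty": 0, "turn": 0, "tz": -0.003, "grip": 0}]'

```text
clock: 12.75
ee_pos: [0.5175, -0.0316, 0.0292]
tcp_rot: [[0.995, -0.102, 0.003], [-0.102, -0.995, -0.001], [0.003, 0.0, -1.0]]
contact_force: [-7.8, 1.5, 19.0]
gripper_width: 0.002
```

```bash
python3 f.py side14 2
```

```text
12.85 [ 0.5175 -0.0316  0.0292] [-7.46  0.55 17.9 ] [18.21 17.58]
```

Request:
arm_command --rows '[{"tx": 0, "ty": 0, "turn": 0, "tz": 0.01, "grip": 0}, {"tx": 0, "ty": 0, "turn": 0, "tz": 0.04, "grip": 0}, {"tx": 0, "ty": 0, "turn": 0, "tz": 0.08, "grip": 0}, {"tx": 0, "ty": 0, "turn": 0, "tz": 0.12, "grip": 0}, {"tx": 0, "ty": 0, "turn": 0, "tz": 0.16, "grip": 0}, {"tx": 0, "ty": 0, "turn": 0, "tz": 0.18, "grip": 0}, {"tx": 0, "ty": 0, "turn": 0, "tz": 0.18, "grip": 0}, {"tx": 0, "ty": 0, "turn": 0, "tz": 0.18, "grip": 0}, {"tx": 0, "ty": 0, "turn": 0, "tz": 0.18, "grip": 0}]'

```text
clock: 13.75
ee_pos: [0.5161, -0.0312, 0.2067]
tcp_rot: [[0.995, -0.102, -0.001], [-0.102, -0.995, 0.0], [-0.001, -0.0, -1.0]]
contact_force: [0.2, 0.2, 0.2]
gripper_width: 0.001
```

```bash
python3 f.py side15 2; python3 dep.py 2>/dev/null
python3 - <<'E'
from workcell import *
from h import *
a=np.load('side0.npz')
for n in ['scene','side']:
    i=camera_info(n);p,d=read_camera(n);np.savez('b.npz',p=p,d=d,K=i['intrinsics'],dist=i['dist'],R=i['R'],t=i['t'])
    for f in [n+'0.npz','b.npz']:
        q,X=cloud(f)
        hsv=cv2.cvtColor(q,cv2.COLOR_RGB2HSV)
        for nm,c,r in [('jar',(.565,-.287),.045),('roll',(.565,.216),.05),('stamp',(.764,-.008),.035)]:
            m=(np.hypot(X[...,0]-c[0],X[...,1]-c[1])<r)&(X[...,2]>.025)&(X[...,2]<.08);print(n,f,nm,m.sum(),X[m].mean(0).round(4))
    if n=='scene': cv2.imwrite('pics/end.png',cv2.resize(p[195:350,200:480,::-1],None,fx=2.8,fy=2.8))
E
```

```text
13.85 [ 0.5163 -0.0313  0.2068] [-0.29 -0.43 -0.4 ] [-0.7 -0.1]
L 365 0.0607
M 334 0.0604
R 319 0.0603
tL 77 0.0644
tM 44 0.0523
tR 68 0.0643
scene scene0.npz jar 349 [ 0.5734 -0.2817  0.0462]
scene scene0.npz roll 614 [0.5753 0.2157 0.0504]
scene scene0.npz stamp 202 [ 0.7707 -0.0049  0.0541]
scene b.npz jar 356 [ 0.5736 -0.2814  0.0457]
scene b.npz roll 609 [0.5753 0.2157 0.0505]
scene b.npz stamp 200 [ 0.7707 -0.0049  0.0543]
side side0.npz jar 341 [ 0.5583 -0.2941  0.0465]
side side0.npz roll 344 [0.5571 0.2046 0.0489]
side side0.npz stamp 98 [ 0.7595 -0.0127  0.0515]
side b.npz jar 340 [ 0.5582 -0.2938  0.0468]
side b.npz roll 342 [0.557  0.2044 0.0493]
side b.npz stamp 100 [ 0.7587 -0.0133  0.0513]
```

View pics/end.png

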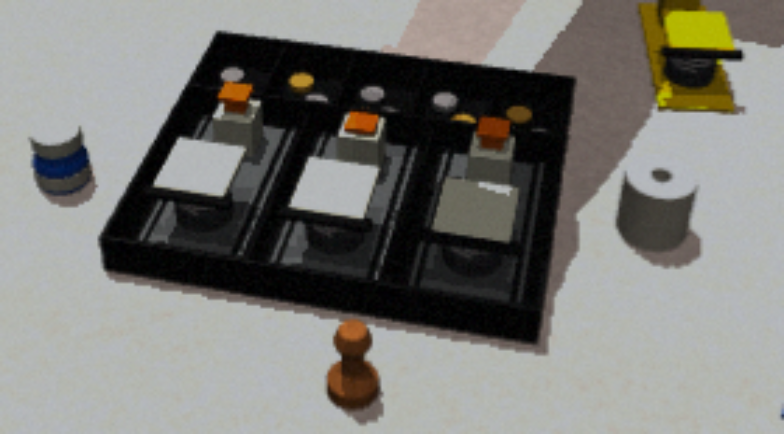

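View pics/side15.png

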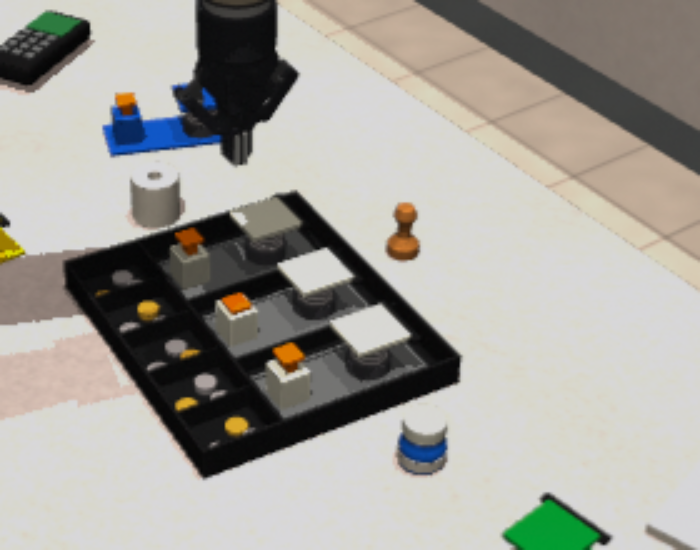

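The middle tag is down (top 52.3 mm, low orange cap at (361,122)), the other two are still up (64.4 and 64.3 mm), the loose things haven't moved, and the arm is clear. Handing in.

```bash
python3 -c "
from workcell import *
print(close_job())"
```

```text
the job is handed in; nothing more can be done
None
```

I pressed the three pads from left to right with closed fingertips, and the middle one was the softest, so I pushed the middle tag down to its stop. The job was handed in at about 14 s.

| Pad | Push-back force | Pressed down |
|---|---|---|
| Left | 7.9 N | about 10 mm |
| Middle | 3.4 N | about 10 mm |
| Right | 9.4 N | about 9 mm |

- **Tags:** at the stop, the force on the middle tag rose to about 18 N with no further travel. Its top then measured 52.3 mm, against 52 mm for fully down. The left and right tags were still up at about 64 mm.
- **Surroundings:** all three pads sprang back to 60 mm. The receipt roll, stamp and jar stayed within about 1 mm of where they started. The arm finished well above everything, with no contact force.
- **What disagreed:** the fingertips actually ended about 20 mm above the TCP height the robot reported. My first descents on the left pad therefore stopped short of contact, so I went by force and depth images instead. One move call was also refused for missing keys and moved nothing.

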